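# Check the trolley's hand brake levers for their stop

### The job

The trolley handlebar in the vice has just had its hand brakes bled: check that each lever stops short of the bar. With the fingertips or the backs of the fingers on the lever's outer face, not gripping anything and without touching the grips, press the left lever in until it comes up firmly on its stop, hold it there for about a second and let it spring right back; then press the right lever in to its stop in the same way and finish while still holding it there, so that its gap can be measured. Do not force the levers, and leave everything else where it lies.

Things in the scene. Friction and masses are not known exactly. Their poses are not given: they have to be found in the camera images.
- vice: Grey bench vice, bolted to the table, fixed; it holds the handlebar's stem. Origin on the table under the stem; axes parallel to the handlebar's. Reaches 120 mm behind the stem, 65 mm to each side and 116 mm up; its screw with tommy bar reaches 150 mm in front (-x) of the stem, below z = 0.09.
- handlebar: Green T-shaped trolley handlebar, fixed, bar level. Origin on the bar's axis, midway, always z = 0.165. +x: the pressing direction, level, away from the robot, from the levers to the bar; y along the bar to the robot's left; z up. Grips end at y = +-0.263. Black lever mounts at y = +-0.085 to +-0.118, fluid reservoirs inboard of them; nothing is higher than 37 mm above the axis.
- left_blade: Blade of the brake lever on the robot's left: straight aluminium channel 107 mm long, 20 mm high (z 0.155 to 0.175), 10 mm thick, 18 mm ball at its free outboard end. Origin: the press point, on the outer (robot-side) face 70 mm from its inboard end; lever out, about x -0.081, y 0.204 in the handlebar's frame. Lever out: axes as the handlebar's, ball end 0.2 rad away from the bar; fully in: nearly parallel.
- right_blade: Blade of the brake lever on the robot's right (-y): mirror image of the left one, same sizes; with the lever out its origin, the press point on the outer face, lies at about x = -0.081, y = -0.204 in the handlebar's frame.
- left_lever (a joint): Turn of the left lever about its upright pivot (x -0.036, y 0.105 in the handlebar's frame), rad: 0 fully out, 0.28 on its stop. From out to in the press point moves about 29 mm towards the bar. A spring returns it: about 3.5 N at the press point to start it, 6.5 N just before the stop, where it suddenly goes hard.
- right_lever (a joint): Turn of the right lever about its upright pivot (x -0.036, y -0.105 in the handlebar's frame), rad: same values, travel, spring and stop as the left one.
- left_inner: Inner (bar-side) face of the left lever blade, no finger belongs there. Same origin and axes as left_blade; it is the 6 mm deep bar-side part of the blade.
- right_inner: Inner (bar-side) face of the right lever blade, likewise.
- left_grip: Black ribbed rubber grip on the left end of the bar, 32 mm diameter, 135 mm long, along y; origin at its middle. With the lever fully in, 26 mm stay free between lever and grip at the press point, 17 mm at the ball. Not to be touched.
- right_grip: The same grip on the right end of the bar.
- spanner: Bystander: steel spanner 170 mm long, lying flat under the right end of the bar. Origin under its middle.
- bolt_dish: Bystander: round steel dish with bolts, 110 mm across, 22 mm high, under the left end of the bar. Origin under its middle.
- fluid_bottle: Bystander: white plastic bottle with black cap, 60 mm across, 140 mm tall, standing beyond the left end of the bar. Origin under its middle.
- caliper: Bystander: steel caliper 210 mm long, 6 mm high, lying in front of the vice. Origin under its middle.
- bar_clamp: Bystander: steel bar clamp with wooden handle, 300 mm long, 31 mm high, lying to the right. Origin under the middle of its bar.
- tube_offcut: Bystander: square steel tube 30 x 30 x 200 mm lying to the left. Origin under its middle.

How it is judged:
On the way, in this order (a step that is already met when the one before it is completed fails the run):
1. the left lever is pressed in on its stop by the fingers, with the right one out (value of joint left_lever above 0.262 rad and contact force between the fingers and left_blade above 3 N and value of joint right_lever below 0.03 rad and contact force between the fingers and right_blade below 0.5 N), for 0.5 s.
2. the left lever is let go and has sprung right back (value of joint left_lever below 0.03 rad and contact force between the fingers and left_blade below 0.5 N), for 0.2 s.
3. the right lever is pressed in on its stop by the fingers, with the left one out (all of step 2 and value of joint right_lever above 0.262 rad and contact force between the fingers and right_blade above 3 N), for 0.5 s.
At the end, for the whole second after the job is handed in: The right lever is held in on its stop (joint above 0.262 of 0.28 rad) and still, by a finger push of more than 3 N, and the left lever is fully out (below 0.03 rad) with no finger on it (all of step 3 and velocity of joint right_lever between -0.05 and 0.05 rad/s); the arm keeps its last pose, push and grip.
It fails at once if a finger presses on the inner side of a lever (lever pinched or hooked) (contact force between the fingers and left_inner above 2 N or contact force between the fingers and right_inner above 2 N).
It fails at once if a finger presses on a grip (lever and bar squeezed together) (contact force between the fingers and left_grip above 2 N or contact force between the fingers and right_grip above 2 N).
It fails at once if a lever is forced: pressed with more than 60 N (contact force between anything else and left_blade above 60 N or contact force between anything else and right_blade above 60 N).
It fails at once if a bystander is lifted, carried or shifted by more than 25 mm (distance of any of spanner, bolt_dish, fluid_bottle, caliper, bar_clamp, tube_offcut from where it was at the start of the episode above 0.025 m).
It also fails if it takes over 54 s, if anything falls off the work surface, if the arm or the gripper's body presses on something with over 40 N, if the wrist force passes 120 N, or if a joint passes its speed limit or range.

### The arm

A 6-joint arm with a two-finger parallel gripper is mounted at the origin on the work surface. World frame = base frame: x ahead of the robot, y to its left, z up, the work surface at z = 0. Lengths are in m, angles in rad, forces in N, time in s.
With the tool pointing down it reaches from about 0.35 to 0.975 m from the base axis. Payload 4.9 kg.
Tool frame: the origin (TCP) lies at the very end of the fingers, on their centre line; the grasp point (between the pads) lies 19 mm behind it (pinch_z is the distance from the TCP to the grasp point, in m); z points along the fingers, y is the line along which they close (so a half turn about z gives the same grasp; the last joint's range is limited). The gripper opens to 85 mm and grips with 20 to 120 N. Pads are 22 mm wide; open, the fingers measure 114 mm over their backs; the gripper's body (76 mm by 85 mm) begins 54 mm behind the grasp point. The pads swing forward as they close: fully open they stand 13 mm farther back than shut.
Start: joints at [-1.245, 0.053, 1.613, -0, 1.476, -0.119], TCP at [0.269, -0.564, 0.231] pointing down, gripper open.
Joint ranges: [-3.01, 3.01], [-1.01, 2.22], [0.06, 2.58], [-1.02, 4.17], [0.09, 2.62], [-3.14, 3.14]. Speed limits (rad/s): [2.57, 2.57, 3.14, 3.14, 3.14, 3.14].

### API

Orientations are given as a unit quaternion [w, x, y, z].
In Python, from plant import * gives the robot as it stands. The module is installed in compiled form; this text tells all that it offers.
- The arm moves only by the tool play_rows, never from a script. Its arguments are lists of equal length, an entry for each row: "linear": the shift along the world's x, y, z in m, a list of three; "turn": the turn about the world's z in degrees. A call has 1 to 8 rows; each row shifts and turns the commanded pose from where the row before left it; what a row does not reach is not made up. A row lasts 1/8 s, in which the tool goes at most 62.5 mm and 10.7 degrees, less where a joint would pass 70% of its speed; a pose out of reach is approached as far as the arm can. A call is refused whole if a number of a shift passes 0.0625 or a number of a turn 10.7, either way. A call with a gripper value outside its range is refused whole. "hand" is the finger opening in m, from 0 to 0.0854, set as the call begins (left out, the last holds). The fingers move at their own pace and stop on an object; the grip force is fixed at half the most. Time passes only in rows, so rows that do not move let the fingers close. It gives the time, the measured TCP pose, the force, the opening and the grip force at its end, in the units of the state.
- state(): the state, without advancing time (a new reading comes with each control period).
- grab_frame(name): name is "scene" or "side" or "wrist"; returns the picture (400x640x3 uint8, red, green, blue); there is no depth.
- camera_info(name): a dict with "camera_matrix" (3x3 intrinsics, pixels), "origin" and "attitude" of the camera in the world; the wrist camera has in their place "mount" (4x4, takes a point from camera to tool coordinates, whose origin is the TCP and whose axes are the flange's). Camera axes: x right, y down, z forward; pixel columns grow to the right and rows downward; lengths in m; the calibration is good to about 2 mm. A picture is of the moment at which its call begins: read the wrist's pose just before it. camera_info takes no time and is no camera call.
- job_done(): hands the job in; it is judged then, once.
Trained networks look in the newest picture that a camera, given by its name, has taken for a name from the list of things; names that differ only in an ending like _2 or _b are one class to them, and where a whole thing is asked for, a point or a joint stands for the part that bears it (a point fixed in the world has none). Each returns a list of dicts, best first, with "p" (0 to 1); they miss things now and then, are a little off and sometimes report something else, mostly with a low value. They report only what shows in the picture. A call takes as long as a camera call.
- trace(camera, thing): "region" (400x640 bool, what is visible of it) and "location" ([column, row] in pixels, amid what is visible of it).
The state is a dict: "time": time; "joint_pos": joint angles; "joint_vel": joint speeds; "joint_efforts": joint torques, N m; "tool_pos": TCP position; "tool_rot": TCP orientation; "contact_force": force on the tool from outside, world axes, zero at the start; "ft_torque": the same for the moment, N m; "gripper_width": opening from 0.0 (shut) to 1.0 (fully open); "grasp_force": force on a finger pad.
Only numpy, scipy, OpenCV 4.12 (cv2) and the standard library are available. Lean on these libraries where they do the work, as an engineer would, in place of code of your own. Each camera call takes 0.05 s, during which the arm holds its last target. There are 200 camera calls.

## Working session

There is one attempt and no reset: what is moved stays moved. The work goes in short steps, Python scripts to look and compute and a tool call to move; the robot and the scene stay as the last step left them, time stands still between calls to the robot, and variables do not carry over. Pictures are saved under pics/ and viewed, at most 10 in all, crops included, and the job is handed in when it is done.

Besides the shell and the picture viewer there is one more tool, called after "Emit:" in YAML: its name, and indented under it one key for each argument. play_rows: Moves the arm, as the interface text tells. Its arguments: {"type":"object","properties":{"linear":{"type":"array","items":{"type":"array","items":{"type":"number"}}},"turn":{"type":"array","items":{"type":"number"}},"hand":{"type":"number"}},"required":["linear","turn"]}

```bash
mkdir -p pics; cat > h.py <<'E'
from plant import *
import numpy as np, cv2
from scipy.spatial.transform import Rotation as R
def cam(n):
    c=camera_info(n); A=np.array(c["attitude"],float)
    if A.shape!=(3,3): A=R.from_quat(np.r_[A[1:],A[0]]).as_matrix()
    return np.array(c["camera_matrix"]),np.array(c["origin"]),A
def ray(n,px):
    K,o,A=cam(n); return o,A@np.linalg.inv(K)@np.array([px[0],px[1],1.])
def onz(n,px,z):
    o,d=ray(n,px); return o+d*(z-o[2])/d[2]
def save(n,f): cv2.imwrite(f,cv2.cvtColor(grab_frame(n),cv2.COLOR_RGB2BGR))
E
python3 - <<'E'
from h import *
for n in("scene","side"):
    print(camera_info(n))
    save(n,f"pics/{n}1.png")
    for t in("handlebar","left_blade","right_blade","left_grip","right_grip","vice"):
        for r in trace(n,t)[:2]:
            print(n,t,round(r["p"],2),r["location"],r["region"].sum(),onz(n,r["location"],.165).round(3))
print(state())
E
```

```text
{'camera_matrix': array([[457.51086222,   0.        , 327.54909571],
       [  0.        , 457.51086222, 206.40029011],
       [  0.        ,   0.        ,   1.        ]]), 'origin': array([1.38582684, 0.11940464, 1.43528784]), 'attitude': array([-0.18748051,  0.6409994 ,  0.7171936 , -0.19900794])}
scene handlebar 0.8 [287.8, 203.8] 2571 [ 0.608 -0.078  0.165]
scene left_blade 0.4 [365.9, 197.2] 7 [0.553 0.174 0.165]
scene right_blade 0.46 [218.7, 175.3] 15 [ 0.523 -0.328  0.165]
scene left_grip 0.95 [341.8, 217.3] 484 [0.639 0.102 0.165]
scene right_grip 0.87 [229.8, 196.3] 412 [ 0.602 -0.272  0.165]
scene right_grip 0.49 [345.5, 200.3] 227 [0.573 0.108 0.165]
scene vice 0.93 [287.2, 212.2] 4353 [ 0.64  -0.075  0.165]
scene vice 0.56 [236.6, 182.9] 147 [ 0.546 -0.262  0.165]
{'camera_matrix': array([[436.75388058,   0.        , 320.67323397],
       [  0.        , 436.75388058, 202.24470238],
       [  0.        ,   0.        ,   1.        ]]), 'origin': array([0.02751428, 0.87635838, 1.40791379]), 'attitude': array([ 0.09510425, -0.25036677,  0.91027265, -0.31571406])}
side handle
[... 426 characters left out ...]
joint_pos': array([-1.24500878e+00,  5.26402951e-02,  1.61286151e+00, -1.25860604e-05,
        1.47600884e+00, -1.18986996e-01]), 'joint_vel': array([ 0.00197462, -0.00206994, -0.00031259, -0.00026851, -0.00025265,
        0.00064886]), 'joint_efforts': array([ 1.52572378e-03, -3.93541610e+01, -3.70366931e+01,  5.02901401e-05,
        3.62956380e-04,  2.02774885e-06]), 'tool_pos': array([ 0.26891198, -0.56418563,  0.23136364]), 'tool_rot': array([ 4.14279563e-05,  9.75373563e-01,  2.20559312e-01, -1.99945156e-06]), 'contact_force': array([-0.5079779, -0.5816018, -0.5207449]), 'ft_torque': array([-0.04073359, -0.03915947, -0.04214953]), 'grasp_force': 0.0, 'gripper_width': 1.0027443088824033}
```

```bash
python3 - <<'E'
import cv2
a=cv2.imread("pics/scene1.png")[130:280,180:400]; b=cv2.imread("pics/side1.png")[100:280,240:440]
cv2.imwrite("pics/a.png",cv2.resize(a,(792,540),interpolation=cv2.INTER_CUBIC))
cv2.imwrite("pics/b.png",cv2.resize(b,(660,594),interpolation=cv2.INTER_CUBIC))
E
```

```text
(no output)
```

View pics/a.png

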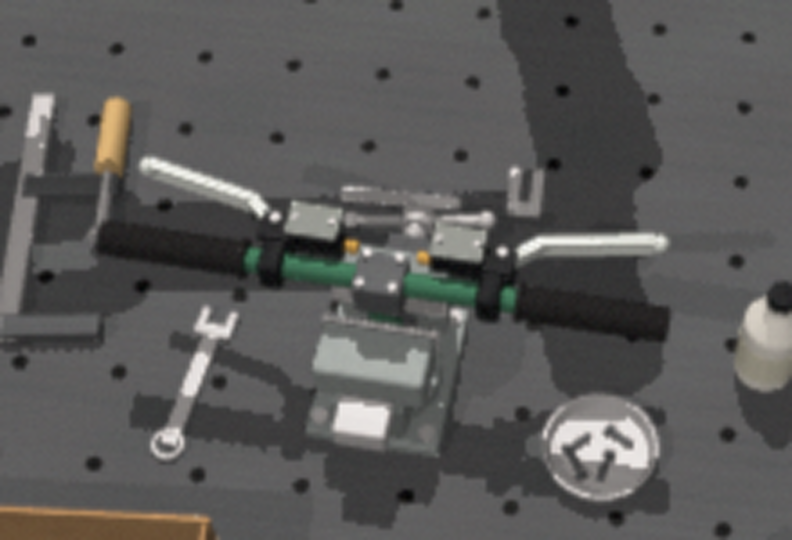

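View pics/b.png

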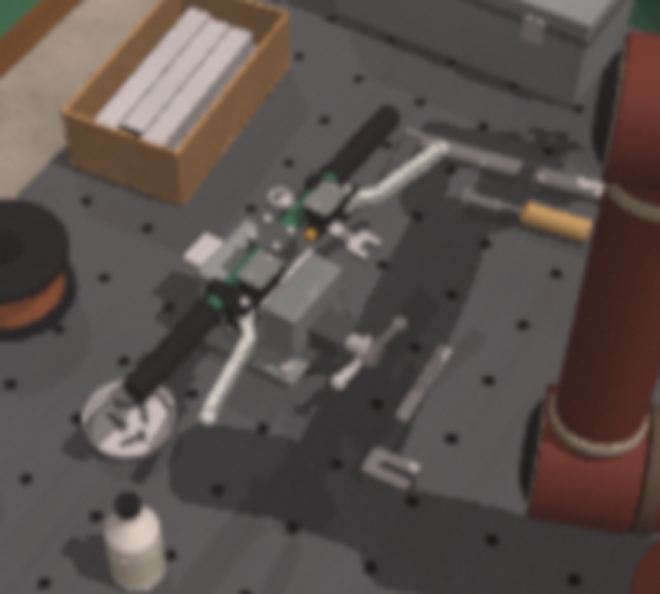

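The scene view (crop) shows the left ball at about (658,243), the right ball at (149,165), and the grip ends at (667,325) and (100,238). The side view shows the balls at (208,413) and (440,150). Nothing stands in front of the levers. Next I fit the handlebar pose.

```bash
python3 - <<'E'
from h import *
from scipy.optimize import least_squares
s=lambda u,v:(180+u/3.6,130+v/3.6); d=lambda u,v:(240+u/3.3,100+v/3.3)
H={"lb":(-.082,.246),"rb":(-.082,-.246),"lg":(0,.263),"rg":(0,-.263)}
O=[("scene","lb",s(658,243)),("scene","rb",s(149,165)),("scene","lg",s(667,323)),("scene","rg",s(100,237)),
("side","lb",d(208,413)),("side","rb",d(440,150)),("side","lg",d(136,386)),("side","rg",d(390,116))]
W=np.array([onz(n,p,.165)[:2] for n,k,p in O]); P=np.array([H[k] for n,k,p in O])
def T(q,P): c,s=np.cos(q[2]),np.sin(q[2]); return P@np.array([[c,s],[-s,c]])+q[:2]
for i,o in enumerate(O): print(o[0],o[1],W[i].round(3))
q=least_squares(lambda q:(T(q,P)-W).ravel(),[.6,-.08,0]).x
print(q,((T(q,P)-W)*1000).round(1).tolist())
print("press L,R",T(q,np.array([[-.081,.204],[-.081,-.204]])).round(4))
print("x axis",np.cos(q[2]),np.sin(q[2]), "mount",camera_info("wrist")["mount"])
E
```

```text
scene lb [0.555 0.164]
scene rb [ 0.524 -0.319]
scene lg [0.639 0.178]
scene rg [ 0.608 -0.345]
side lb [0.554 0.158]
side rb [ 0.521 -0.32 ]
side lg [0.64  0.167]
side rg [ 0.603 -0.343]
[ 0.62143604 -0.08519349 -0.06641007] [[0.8, 1.6], [-0.6, -6.4], [-0.1, -0.6], [-4.4, -2.9], [1.9, 7.8], [2.1, -5.1], [-1.1, 10.2], [1.3, -4.6]]
press L,R [[ 0.5542  0.1237]
 [ 0.5271 -0.2834]]
x axis 0.9977956613560525 -0.06636127017348172 mount [[-4.64926965e-04 -9.46936391e-01 -3.21420684e-01  8.31113049e-02]
 [ 9.99999549e-01 -1.73923609e-04 -9.34078534e-04  3.25201494e-04]
 [ 8.28610310e-04 -3.21420973e-01  9.46936044e-01 -1.42826444e-01]
 [ 0.00000000e+00  0.00000000e+00  0.00000000e+00  1.00000000e+00]]
```

Emit:
play_rows:
  linear:
    - [0.014,0.043,0]
    - [0.014,0.043,0]
    - [0.014,0.043,0]
    - [0.014,0.043,0]
    - [0.014,0.043,0]
    - [0.014,0.043,0]
    - [0.014,0.043,0]
    - [0.014,0.043,0]
  turn: [-3.7,-3.7,-3.7,-3.7,-3.7,-3.7,-3.6,-3.6]
  hand: 0

```text
time: 1.7
tool_pos: [0.3812, -0.2188, 0.2316]
tool_rot: [0.0, 0.999, -0.035, 0.0]
contact_force: [0.8, -0.2, -0.2]
gripper_width: 0.002
grasp_force: 0.0
```

Emit:
play_rows:
  linear:
    - [0.014,0.043,0]
    - [0.014,0.043,0]
    - [0.014,0.043,0]
    - [0.014,0.043,0]
    - [0.014,0.043,0]
    - [0.014,0.043,0]
    - [0.014,0.043,0]
    - [0.01,0.046,0]
  turn: [0,0,0,0,0,0,0,0]

```text
time: 2.7
tool_pos: [0.4893, 0.1283, 0.2316]
tool_rot: [0.0, 0.999, -0.034, 0.0]
contact_force: [0.5, -0.8, 0.5]
gripper_width: -0.003
grasp_force: 0.0
```

```bash
cat >look.py <<'E'
from h import *
import sys
s=state(); g=grab_frame("wrist"); c=camera_info("wrist")
cv2.imwrite(sys.argv[1],cv2.cvtColor(g,cv2.COLOR_RGB2BGR))
q=s["tool_rot"]; Rt=R.from_quat(np.r_[q[1:],q[0]]).as_matrix(); M=c["mount"]; K=c["camera_matrix"]
A=Rt@M[:3,:3]; o=s["tool_pos"]+Rt@M[:3,3]
def proj(p): v=A.T@(np.array(p)-o); u=K@v; return (u/u[2])[:2].round(0)
def up(px,z): d=A@np.linalg.inv(K)@np.array([px[0],px[1],1.]); return o+d*(z-o[2])/d[2]
print(s["time"],s["tool_pos"].round(4),Rt[:,0].round(3),s["contact_force"].round(2),s["gripper_width"])
E
python3 - <<'E'
import sys; sys.argv=["","pics/w1.png"]
from look import *
for t in("left_blade","left_grip"):
    for r in trace("wrist",t)[:2]: print(t,r["p"],r["location"],r["region"].sum(),up(r["location"],.175).round(4))
print("tip",proj(s["tool_pos"]), "press",proj([.5542,.1237,.175]),"ball",proj([.5564,.1658,.165]))
E
```

```text
2.7 [0.4893 0.1283 0.2316] [ 0.998 -0.068  0.001] [ 0.52 -0.84  0.45] -0.0031032112672467163
left_blade 0.7 [317.8, 104.7] 2141 [0.56   0.1253 0.175 ]
tip [321. 274.] press [321. 115.] ball [248. 115.]
```

View pics/w1.png

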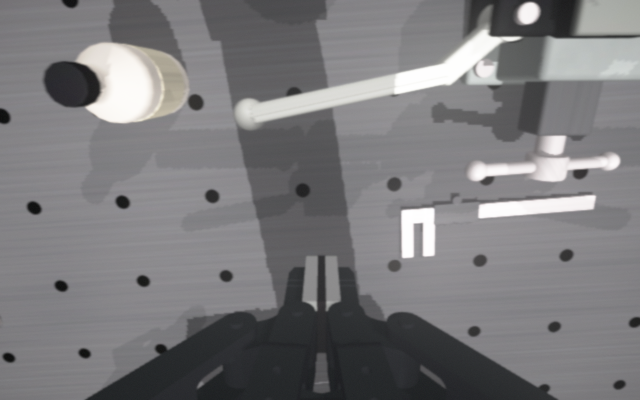

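The wrist view shows the left ball at (248,113), where I predicted it, and the blade's outer face at about row 108 in the fingers' column. The path is clear, so I go down and approach.

Emit:
play_rows:
  linear:
    - [0,0,-0.02]
    - [0,0,-0.03]
    - [0,0,-0.032]
    - [0.01,-0.0007,0]
    - [0.01,-0.0007,0]
    - [0.01,-0.0007,0]
    - [0.01,-0.0007,0]
    - [0.005,-0.0003,0]
  turn: [0,0,0,0,0,0,0,0]

```text
time: 3.85
tool_pos: [0.5351, 0.1237, 0.15]
tool_rot: [-0.0, 0.999, -0.034, 0.001]
contact_force: [0.2, 0.8, -0.7]
gripper_width: -0.005
grasp_force: 0.0
```

Emit:
play_rows:
  linear:
    - [0.004,-0.0003,0]
    - [0.004,-0.0003,0]
    - [0.004,-0.0003,0]
    - [0.004,-0.0003,0]
    - [0.004,-0.0003,0]
    - [0,0,0]
  turn: [0,0,0,0,0,0]

```text
time: 4.6
tool_pos: [0.5529, 0.1229, 0.1488]
tool_rot: [-0.0, 0.999, -0.034, -0.002]
contact_force: [-5.0, 2.3, 1.3]
gripper_width: -0.0
grasp_force: 2.4
```

Emit:
play_rows:
  linear:
    - [0.004,-0.0003,0]
    - [0.004,-0.0003,0]
    - [0.004,-0.0003,0]
    - [0,0,0]
  turn: [0,0,0,0]

```text
time: 5.1
tool_pos: [0.5644, 0.1226, 0.1486]
tool_rot: [-0.001, 0.999, -0.034, -0.002]
contact_force: [-7.5, 4.7, 1.7]
gripper_width: -0.003
grasp_force: 3.3
```

Emit:
play_rows:
  linear:
    - [0.003,-0.0002,0]
    - [0.003,-0.0002,0]
    - [0,0,0]
  turn: [0,0,0]

```text
time: 5.48
tool_pos: [0.5698, 0.1229, 0.1484]
tool_rot: [-0.002, 0.999, -0.034, -0.003]
contact_force: [-7.4, 7.5, 1.4]
gripper_width: 0.003
grasp_force: 4.3
```

Emit:
play_rows:
  linear:
    - [0.002,0,0]
    - [0.002,0,0]
    - [0,0,0]
  turn: [0,0,0]

```text
time: 5.85
tool_pos: [0.5736, 0.1234, 0.1484]
tool_rot: [-0.002, 0.999, -0.034, -0.003]
contact_force: [-8.0, 6.5, 1.3]
gripper_width: -0.001
grasp_force: 4.7
```

Emit:
play_rows:
  linear:
    - [0.002,0,0]
    - [0,0,0]
  turn: [0,0]

```text
time: 6.1
tool_pos: [0.5736, 0.1234, 0.1484]
tool_rot: [-0.002, 0.999, -0.034, -0.006]
contact_force: [-16.6, 7.4, 6.7]
gripper_width: 0.004
grasp_force: 8.5
```

Position stopped at x = 0.5736 while the force rose, so the lever is on its stop. I hold for a second, then release.

Emit:
play_rows:
  linear:
    - [0,0,0]
    - [0,0,0]
    - [0,0,0]
    - [0,0,0]
    - [0,0,0]
    - [0,0,0]
    - [0,0,0]
    - [0,0,0]
  turn: [0,0,0,0,0,0,0,0]

```text
time: 7.1
tool_pos: [0.5736, 0.1234, 0.1484]
tool_rot: [-0.002, 0.999, -0.034, -0.006]
contact_force: [-15.7, 8.2, 7.7]
gripper_width: -0.0
grasp_force: 8.4
```

Emit:
play_rows:
  linear:
    - [-0.01,0.0007,0]
    - [-0.01,0.0007,0]
    - [-0.012,0.0008,0]
    - [-0.015,0.001,0]
    - [-0.018,0.0012,0]
    - [-0.02,0.0013,0]
    - [0,0,0]
    - [0,0,0]
  turn: [0,0,0,0,0,0,0,0]

```text
time: 8.1
tool_pos: [0.4936, 0.1267, 0.1499]
tool_rot: [-0.0, 0.999, -0.034, 0.001]
contact_force: [0.4, 0.8, -0.2]
gripper_width: -0.002
grasp_force: 0.0
```

```bash
python3 - <<'E'
import sys; sys.argv=["","pics/w2.png"]
from look import *
E
```

```text
8.1 [0.4936 0.1267 0.1499] [ 0.998 -0.068  0.002] [ 0.41  0.76 -0.19] -0.0020590575116108552
```

View pics/w2.png

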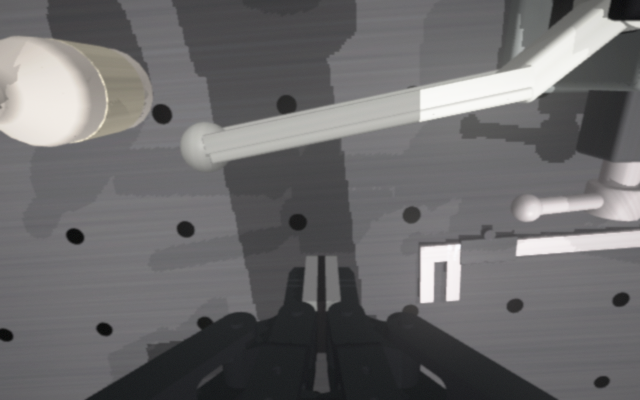

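The wrist view shows the left lever back out, with its ball at (205,146) and the fingers clear of it. Moving to the right lever.

Emit:
play_rows:
  linear:
    - [0,0,0.03]
    - [0,0,0.05]
    - [-0.005,-0.045,0]
    - [-0.005,-0.045,0]
    - [-0.003,-0.045,0]
    - [-0.002,-0.045,0]
    - [-0.002,-0.045,0]
    - [-0.002,-0.045,0]
  turn: [0,0,0,0,0,0,0,0]

```text
time: 9.15
tool_pos: [0.4743, -0.1453, 0.2296]
tool_rot: [0.0, 0.999, -0.034, 0.001]
contact_force: [-0.4, -0.1, -0.1]
gripper_width: -0.002
grasp_force: 0.0
```

Emit:
play_rows:
  linear:
    - [-0.002,-0.045,0]
    - [-0.002,-0.045,0]
    - [-0.002,-0.045,0]
    - [-0.002,0,0]
    - [0,0,0]
  turn: [0,0,0,0,0]

```text
time: 9.78
tool_pos: [0.466, -0.2784, 0.2291]
tool_rot: [-0.0, 0.999, -0.034, -0.0]
contact_force: [0.1, -0.6, 0.1]
gripper_width: -0.0
grasp_force: 0.0
```

```bash
python3 - <<'E'
import sys; sys.argv=["","pics/w3.png"]
from look import *
for r in trace("wrist","right_blade")[:2]: print(r["p"],r["location"],r["region"].sum(),up(r["location"],.175).round(4))
print("press",proj([.5271,-.2834,.175]),"ball",proj([.6214-.082*.998-.246*.0663,-.0852+.082*.0663-.246*.998,.165]))
E
```

```text
9.775 [ 0.466  -0.2784  0.2291] [ 0.998 -0.069 -0.   ] [ 0.14 -0.61  0.12] -1.3275511050937148e-05
0.64 [327.4, 112.6] 1876 [ 0.5323 -0.2863  0.175 ]
0.55 [99.7, 77.7] 28351 [ 0.5583 -0.1689  0.175 ]
press [323. 123.] ball [396. 123.]
```

View pics/w3.png

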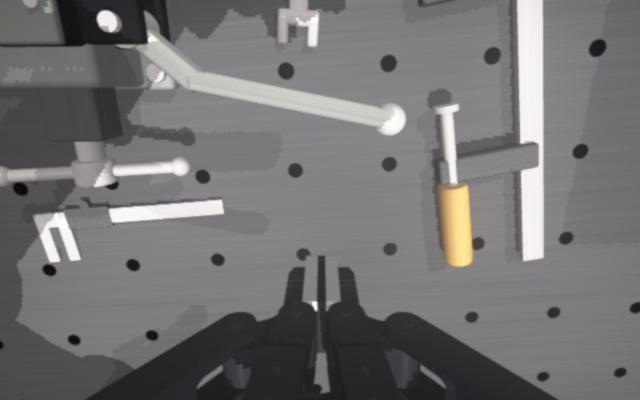

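The right ball is at (391,119), within 5 px of the prediction, and nothing is below the fingers. I go down and press.

Emit:
play_rows:
  linear:
    - [0,0,-0.02]
    - [0,0,-0.03]
    - [0,0,-0.03]
    - [0.012,-0.0008,0]
    - [0.012,-0.0008,0]
    - [0.012,-0.0008,0]
    - [0.01,-0.0007,0]
    - [0,0,0]
  turn: [0,0,0,0,0,0,0,0]

```text
time: 10.88
tool_pos: [0.5129, -0.2817, 0.1499]
tool_rot: [0.0, 0.999, -0.034, 0.0]
contact_force: [-0.2, -0.4, -0.2]
gripper_width: 0.002
grasp_force: 0.0
```

Emit:
play_rows:
  linear:
    - [0.005,-0.0003,0]
    - [0.005,-0.0003,0]
    - [0.004,-0.0003,0]
    - [0.004,-0.0003,0]
    - [0.004,-0.0003,0]
    - [0.004,-0.0003,0]
    - [0,0,0]
  turn: [0,0,0,0,0,0,0]

```text
time: 11.75
tool_pos: [0.5366, -0.2844, 0.1491]
tool_rot: [0.001, 0.999, -0.035, -0.002]
contact_force: [-6.3, -3.3, 1.9]
gripper_width: 0.004
grasp_force: 3.1
```

Emit:
play_rows:
  linear:
    - [0.003,-0.0002,0]
    - [0.003,-0.0002,0]
    - [0,0,0]
  turn: [0,0,0]

```text
time: 12.12
tool_pos: [0.542, -0.2853, 0.149]
tool_rot: [0.001, 0.999, -0.035, -0.002]
contact_force: [-7.9, -5.5, 1.7]
gripper_width: 0.001
grasp_force: 3.9
```

Emit:
play_rows:
  linear:
    - [0.002,0,0]
    - [0.002,0,0]
    - [0,0,0]
  turn: [0,0,0]

```text
time: 12.5
tool_pos: [0.5457, -0.2856, 0.1488]
tool_rot: [0.002, 0.999, -0.035, -0.003]
contact_force: [-8.2, -5.8, 0.6]
gripper_width: -0.001
grasp_force: 4.3
```

Emit:
play_rows:
  linear:
    - [0.002,0,0]
    - [0,0,0]
  turn: [0,0]

```text
time: 12.75
tool_pos: [0.5475, -0.286, 0.1488]
tool_rot: [0.002, 0.999, -0.035, -0.003]
contact_force: [-9.3, -7.0, 1.4]
gripper_width: -0.001
grasp_force: 4.6
```

Emit:
play_rows:
  linear:
    - [0.002,0,0]
    - [0,0,0]
  turn: [0,0]

```text
time: 13.0
tool_pos: [0.5476, -0.286, 0.1488]
tool_rot: [0.002, 0.999, -0.035, -0.006]
contact_force: [-17.1, -6.9, 4.3]
gripper_width: 0.004
grasp_force: 8.4
```

On the stop: the force jumped to 17 N with no further travel. I hold for a second.

Emit:
play_rows:
  linear:
    - [0,0,0]
    - [0,0,0]
    - [0,0,0]
    - [0,0,0]
    - [0,0,0]
    - [0,0,0]
    - [0,0,0]
    - [0,0,0]
  turn: [0,0,0,0,0,0,0,0]

```text
time: 14.0
tool_pos: [0.5476, -0.286, 0.1487]
tool_rot: [0.002, 0.999, -0.035, -0.005]
contact_force: [-16.7, -6.5, 4.6]
gripper_width: -0.005
grasp_force: 8.2
```

```bash
python3 -c "
from h import *
s=state(); print(s['tool_pos'],s['contact_force']); print(job_done())"
```

```text
[ 0.54756563 -0.28598206  0.14874352] [-16.72828269  -6.54620306   4.57380359]
the job is handed in; nothing more can be done
None
```

I pressed the left lever to its stop, held it about a second and let it spring back, then pressed the right lever to its stop and handed the job in while still holding it there at about 17 N; no verdict was returned.

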